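# Feel the play of two microscope swing-arm brackets and reject the loose one

### The arm

A 6-joint arm with a two-finger parallel gripper is mounted at the origin on the work surface. World frame = base frame: x ahead of the robot, y to its left, z up, the work surface at z = 0. Lengths are in m, angles in rad, forces in N, time in s.
With the tool pointing down it reaches from about 0.35 to 0.775 m from the base axis. Payload 5.5 kg.
Tool frame: the origin (TCP) lies on the centre line of the jaws, within the pads' length; the fingertips stand 8 mm ahead of it and the grasp point (between the pads) lies 11 mm behind it; z points along the fingers, y is the direction in which the jaws open and shut (so a half turn about z gives the same grasp; the last joint's range is limited). The gripper opens to 85 mm and grips with 20 to 120 N. Pads are 22 mm wide; open, the fingers measure 114 mm over their backs; the gripper's body (76 mm by 85 mm) begins 54 mm behind the grasp point. The pads swing forward as they close: fully open they stand 13 mm farther back than shut.
Start: joints at [-0.14, 0.313, 0.046, 1.304, 0, 1.431], TCP at [0.575, -0, 0.205] pointing down, gripper open.
Joint ranges: [-2.76, 2.76], [-0.86, 1.69], [-1.03, 1.26], [-2.2, 2.34], [-1.47, 1.5], [-3.14, 3.14]. Speed limits (rad/s): [2.57, 2.57, 3.14, 3.14, 3.14, 3.14].

### API

Orientations are given as a unit quaternion [w, x, y, z].
In Python, from workcell import env gives the robot as it stands. The module is installed in compiled form; this text tells all that it offers.
- The arm moves only by the tool play_rows, never from a script. Its argument "steps" is a list of rows, each an object with "claw": the closure in counts, from 0 (fully open) to 255 (shut); "dp": the shift along the tool's x, y, z in m, a list of three; "angular": the turn, a rotation vector about the tool's x, y, z in degrees, a list of three. In form: [{"claw": claw, "dp": [dx, dy, dz], "angular": [wx, wy, wz]}, ...]. A call has exactly 8 rows; each row shifts and turns the commanded pose from where the row before left it, along the tool's axes as they then stand; what a row does not reach is not made up. A row lasts 1/12 s, in which the tool goes at most 41.7 mm and 7.16 degrees, less where a joint would pass 70% of its speed; a pose out of reach is approached as far as the arm can. A call is refused whole if a number of a shift passes 0.0417 or a number of a turn 7.16, either way. A call with a gripper value outside its range is refused whole. The fingers move at their own pace and stop on an object; "force" is the grip in N (left out, the last holds). Time passes only in rows, so rows that do not move let the fingers close, or fill a call up. It gives the time, the measured TCP pose, the force and the opening at its end, in the units of the state.
- env.get_state(): the state, without advancing time (a new reading comes with each control period).
- env.read_camera(name): name is "scene" or "side" or "wrist"; returns (picture, depth): 420x560x3 uint8, red, green, blue; 420x560 float32, m along the optical axis (not along the pixel's ray), 0 where there is no reading.
- env.calibration(name): a dict with "fx", "fy", "cx", "cy" (pixels), "world_from_camera" (4x4, takes a point from camera to world coordinates); the wrist camera has in their place "hand_eye" (4x4, takes a point from camera to tool coordinates, whose origin is the TCP and whose axes are the flange's). Camera axes: x right, y down, z forward; pixel columns grow to the right and rows downward; lengths in m; the calibration is good to about 2 mm. A picture is of the moment at which its call begins: read the wrist's pose just before it. calibration takes no time and is no camera call.
- env.hand_in(): hands the job in, once; it reports no verdict.
The state is a dict: "clock": time; "joint_pos": joint angles; "qvel": joint speeds; "tau": joint torques, N m; "tcp_pos": TCP position; "orientation": TCP orientation; "wrist_force": force on the tool from outside, world axes, zero at the start; "ft_torque": the same for the moment, N m; "finger_gap": finger opening in m.
Only numpy, scipy, OpenCV 4.12 (cv2) and the standard library are available. Lean on these libraries where they do the work, as an engineer would, in place of code of your own. Each camera call takes 0.05 s, during which the arm holds its last target. There are 200 camera calls.

### The job

Two microscope swing-arm brackets stand in the jig; one has a worn, loose pivot. Starting with the bracket nearer the white reject tray, rock each arm by its post to its stop, first towards the tray and then back the other way to its other stop, and feel how far it gives. Then lift the loose bracket out by its boss and set it down flat inside the tray without dropping it; leave the sound one in its nest.

Things in the scene. Friction and masses are not known exactly. Their poses are not given: they have to be found in the camera images.
- bracket_1_boss (a point): Swing-arm bracket 1 (two alike): aluminium block 60 x 50 x 22 mm, on it a fixed upright steel boss, 24 mm in diameter, top 70 mm above the underside, and a flat steel arm (20 mm wide, 22 to 28 mm up) that turns about the boss. 0.3 to 0.45 kg; lift it by the boss. Point: on the boss's axis over the block's centre, 50 mm above the underside; x points away from the arm, z up.
- bracket_2_boss (a point): Swing-arm bracket 2 (two alike): aluminium block 60 x 50 x 22 mm, on it a fixed upright steel boss, 24 mm in diameter, top 70 mm above the underside, and a flat steel arm (20 mm wide, 22 to 28 mm up) that turns about the boss. 0.3 to 0.45 kg; lift it by the boss. Point: on the boss's axis over the block's centre, 50 mm above the underside; x points away from the arm, z up.
- swing_1_post (a point): Upright steel post at the end of bracket 1's arm: 16 mm in diameter, 80 mm from the boss's axis, top 70 mm above the bracket's underside. Point: on its axis, 20 mm below its top, 22 mm above the arm's flat. Until its stop the arm swings with some 0.2 N at the post.
- swing_2_post (a point): Upright steel post at the end of bracket 2's arm: 16 mm in diameter, 80 mm from the boss's axis, top 70 mm above the bracket's underside. Point: on its axis, 20 mm below its top, 22 mm above the arm's flat. Until its stop the arm swings with some 0.2 N at the post.
- swing_1 (a joint): Swing of bracket 1's arm about its upright boss, rad: 0 = straight, positive = post towards the tray (+y of the nest). Firm stops either side: at about 0.06 (5 mm at the post) in a sound bracket, 0.24 (19 mm) in the loose one. Which one is loose is found by rocking them; it may stand in either nest.
- swing_2 (a joint): Swing of bracket 2's arm about its upright boss, rad: 0 = straight, positive = post towards the tray (+y of the nest). Firm stops either side: at about 0.06 (5 mm at the post) in a sound bracket, 0.24 (19 mm) in the loose one. Which one is loose is found by rocking them; it may stand in either nest.
- nest_left (a point): Left nest of the fixed jig as seen from the robot, the one nearer the tray. Jig: grey plate 90 x 230 x 6 mm with two white frames 11 mm high, 140 mm apart. Point: centre of the nest's floor, 6 mm above the table; y runs from the right nest to the left, z up. The bracket stands on this floor with 1 mm slack a side, arm towards -x (the robot).
- nest_right (a point): Right nest of the fixed jig as seen from the robot, the one farther from the tray. Jig: grey plate 90 x 230 x 6 mm with two white frames 11 mm high, 140 mm apart. Point: centre of the nest's floor, 6 mm above the table; y runs from the right nest to the left, z up. The bracket stands on this floor with 1 mm slack a side, arm towards -x (the robot).
- tray_in (a point): Reject tray: empty open white plastic box, fixed, 200 x 150 mm outside, walls 5 mm thick and 30 mm high. Point: centre of its inner floor, 5 mm above the table; x along its 200 mm side, away from the robot, z up. A bracket reaches 88 mm from the boss's axis on the arm side and 30 mm on the other, so the boss fits best 30 mm to +x of the centre, arm towards -x.
Things that resemble listed ones, but are neither listed nor needed, are in the scene too. Leave any purple look-alike of the part that bears bracket_1_boss alone.

How it is judged:
On the way, in this order (a step that is already met when the one before it is completed fails the run):
1. the bracket in the left nest (nearer the tray) has its arm swung towards the tray to its stop (((horizontal distance between bracket_1_boss and nest_left below 0.03 m and value of joint swing_1 above 0.16 rad) or (horizontal distance between bracket_2_boss and nest_left below 0.03 m and value of joint swing_2 above 0.035 rad))), for 0.05 s.
2. the same arm is swung back to its other stop (((horizontal distance between bracket_1_boss and nest_left below 0.03 m and value of joint swing_1 below -0.16 rad) or (horizontal distance between bracket_2_boss and nest_left below 0.03 m and value of joint swing_2 below -0.035 rad))), for 0.05 s.
3. the bracket in the right nest has its arm swung towards the tray to its stop (((horizontal distance between bracket_1_boss and nest_right below 0.03 m and value of joint swing_1 above 0.16 rad) or (horizontal distance between bracket_2_boss and nest_right below 0.03 m and value of joint swing_2 above 0.035 rad))), for 0.05 s.
4. the same arm is swung back to its other stop (((horizontal distance between bracket_1_boss and nest_right below 0.03 m and value of joint swing_1 below -0.16 rad) or (horizontal distance between bracket_2_boss and nest_right below 0.03 m and value of joint swing_2 below -0.035 rad))), for 0.05 s.
At the end, for the whole second after the job is handed in: The loose bracket stands flat on the tray's floor, within 7 degrees of upright, its boss within 70 mm (along) and 50 mm (across) of the tray's centre; the sound bracket still stands flat in its nest, within 12 mm of its centre and 6 degrees of upright (x of bracket_1_boss in the frame of tray_in between -0.07 and 0.07 m and y of bracket_1_boss in the frame of tray_in between -0.05 and 0.05 m and z of bracket_1_boss in the frame of tray_in below 0.056 m and angle between bracket_1_boss's own z axis and vertical below 0.12 rad and angle between bracket_2_boss's own z axis and vertical below 0.1 rad and ((horizontal distance between bracket_2_boss and nest_left below 0.012 m and z of bracket_2_boss in the frame of nest_left below 0.056 m) or (horizontal distance between bracket_2_boss and nest_right below 0.012 m and z of bracket_2_boss in the frame of nest_right below 0.056 m))); the robot touches nothing.
It fails at once if the sound bracket is lifted out of its nest (height (world z) of bracket_2_boss above 0.08 m).
It fails at once if the loose bracket is let go more than 30 mm above the tray's floor (horizontal distance between bracket_1_boss and tray_in below 0.1 m and z of bracket_1_boss in the frame of tray_in above 0.08 m and contact force between the fingers and bracket_1 below 0.1 N).
It also fails if it takes over 67 s, if anything falls off the work surface, if the arm or the gripper's body presses on something with over 40 N, if the wrist force passes 120 N, or if a joint passes its speed limit or range.

## Working session

There is one attempt and no reset: what is moved stays moved. The work goes in short steps, Python scripts to look and compute and a tool call to move; the robot and the scene stay as the last step left them, time stands still between calls to the robot, and variables do not carry over. Pictures are saved under pics/ and viewed, about 8 in all and at most 12, crops included, and the job is handed in when it is done.

Besides the shell and the picture viewer there is one more tool, called after "Request:" as name(argument=value, ...) on one line, values as JSON. play_rows: Moves the arm, as the interface text tells. Its arguments: {"type":"object","properties":{"steps":{"type":"array","items":{"type":"object","properties":{"claw":{"type":"number"},"dp":{"type":"array","items":{"type":"number"}},"angular":{"type":"array","items":{"type":"number"}}}}},"force":{"type":"number"}},"required":["steps"]}

```bash
mkdir -p pics
cat > h.py <<'E'
import numpy as np, cv2
from workcell import env
from scipy.spatial.transform import Rotation as R
def cam(n):
    s=env.get_state(); im,d=env.read_camera(n); c=env.calibration(n)
    if n=="wrist":
        T=np.eye(4); q=s["orientation"]; T[:3,:3]=R.from_quat([q[1],q[2],q[3],q[0]]).as_matrix(); T[:3,3]=s["tcp_pos"]
        M=T@c["hand_eye"]
    else: M=c["world_from_camera"]
    return im,d,c,np.array(M)
def cloud(d,c,M):
    v,u=np.mgrid[:d.shape[0],:d.shape[1]]
    P=np.stack([(u-c["cx"])/c["fx"]*d,(v-c["cy"])/c["fy"]*d,d],-1)
    return P@M[:3,:3].T+M[:3,3]
def save(n,im): cv2.imwrite(n,cv2.cvtColor(im,cv2.COLOR_RGB2BGR))
E
python3 - <<'E'
from h import *
s=env.get_state(); print({k:np.round(v,3) for k,v in s.items()})
for n in("scene","side"):
    im,d,c,M=cam(n); save(f"pics/{n}0.png",im); np.savez(f"{n}0.npz",im=im,d=d,P=cloud(d,c,M),M=M)
    print(n,M.round(2).tolist(),c["fx"])
E
```

```text
{'clock': np.float64(0.0), 'joint_pos': array([-0.14 ,  0.314,  0.045,  1.304,  0.   ,  1.431]), 'qvel': array([-0.001,  0.   , -0.001,  0.002, -0.003,  0.001]), 'tau': array([-3.0000e-03, -4.8063e+01,  2.9853e+01,  2.0000e-02, -0.0000e+00,
       -0.0000e+00]), 'tcp_pos': array([0.574, 0.   , 0.204]), 'orientation': array([-0.001,  0.707,  0.707, -0.001]), 'wrist_force': array([-0.304,  0.596, -0.583]), 'ft_torque': array([-0.009, -0.037,  0.019]), 'finger_gap': np.float64(0.085)}
scene [[-0.76, 0.53, -0.38, 0.93], [0.65, 0.63, -0.42, 0.49], [0.02, -0.57, -0.82, 1.13], [0.0, 0.0, 0.0, 1.0]] 545.3654181861127
side [[0.81, -0.37, 0.45, -0.09], [-0.58, -0.53, 0.62, -0.79], [0.01, -0.76, -0.64, 0.81], [0.0, 0.0, 0.0, 1.0]] 503.9445048667268
```

View pics/scene0.png

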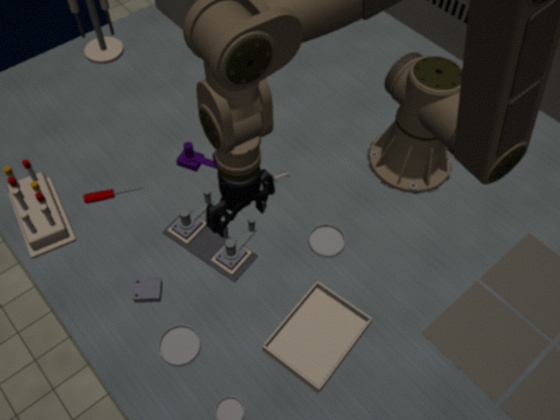

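View pics/side0.png

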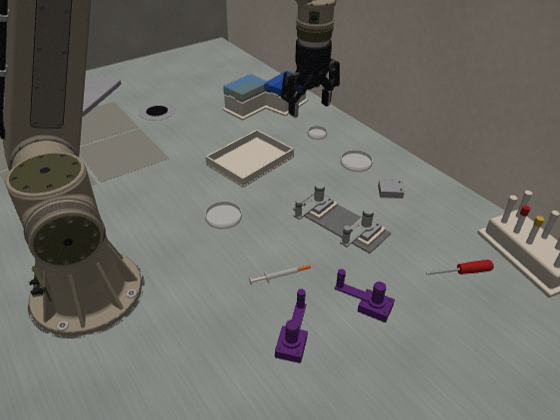

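The scene shows the jig with its left bracket at about (232,252) and right one at (186,222). The tray is at (318,335). In the side view the brackets are at (319,200) and (367,225). The purple look-alikes, at side (292,340) and (377,298), are not in the jig. The grey brackets in the white frames are the ones meant.

Run:
```python
from h import *
for n in("scene","side"):
    z=np.load(n+"0.npz"); P=z["P"]; im=z["im"]
    x0,x1,y0,y1=(160,290,170,290) if n=="scene" else (280,410,170,260)
    sub=P[y0:y1,x0:x1]
    m=((sub[...,2]>0.066)&(sub[...,2]<0.09)).astype(np.uint8)
    k,l,st,ce=cv2.connectedComponentsWithStats(m)
    for i in range(1,k):
        if st[i,4]>8:
            q=sub[l==i]; print(n,"top",st[i,4],(ce[i]+[x0,y0]).round(),q.mean(0).round(4),q.min(0).round(3),q.max(0).round(3))
    # tray rim
    x0,x1,y0,y1=(255,380,275,395) if n=="scene" else (200,300,125,190)
    q=P[y0:y1,x0:x1].reshape(-1,3); q=q[(q[:,2]>0.022)&(q[:,2]<0.045)]
    print(n,"tray",cv2.minAreaRect(q[:,:2].astype(np.float32)*1000),q[:,2].max(),len(q))
    # jig
    x0,x1,y0,y1=(160,290,170,290) if n=="scene" else (280,410,170,260)
    q=sub.reshape(-1,3); 
    f=q[(q[:,2]>0.008)&(q[:,2]<0.02)]; print("frames",cv2.minAreaRect(f[:,:2].astype(np.float32)*1000))
    c=cv2.resize(im[170:290,150:290] if n=="scene" else im[160:270,270:410],None,fx=4,fy=4,interpolation=2); save(f"pics/{n}crop.png",c)
a=cv2.imread("pics/scenecrop.png");b=cv2.imread("pics/sidecrop.png")
cv2.imwrite("pics/crops.png",cv2.resize(np.vstack([a,b]),None,fx=.65,fy=.65))
```

```text
scene top 44 [207. 192.] [ 0.5169 -0.2174  0.0751] [ 0.509 -0.227  0.067] [ 0.525 -0.211  0.081]
scene top 95 [184. 213.] [ 0.5949 -0.2013  0.0757] [ 0.582 -0.216  0.067] [ 0.607 -0.191  0.082]
scene top 47 [251. 221.] [ 0.4871 -0.084   0.0749] [ 0.48  -0.093  0.066] [ 0.494 -0.076  0.081]
scene top 98 [230. 244.] [ 0.565  -0.0649  0.0759] [ 0.551 -0.08   0.067] [ 0.576 -0.054  0.082]
scene tray ((541.842529296875, 207.62353515625), (201.96658325195312, 150.82049560546875), 11.008679389953613) 0.03789104488403727 962
frames ((516.1555786132812, -148.35269165039062), (358.35723876953125, 318.62481689453125), 50.250335693359375)
side top 76 [319. 187.] [ 0.5594 -0.0714  0.0743] [ 0.547 -0.081  0.066] [ 0.573 -0.056  0.08 ]
side top 48 [299. 203.] [ 0.4829 -0.09    0.073 ] [ 0.475 -0.098  0.066] [ 0.492 -0.08   0.079]
side top 92 [368. 212.] [ 0.5898 -0.2074  0.0743] [ 0.58  -0.219  0.067] [ 0.604 -0.194  0.079]
side top 56 [347. 230.] [ 0.5126 -0.2231  0.073 ] [ 0.506 -0.231  0.066] [ 0.523 -0.214  0.079]
side tray ((539.8953247070312, 205.7706756591797), (204.71351623535156, 156.3662872314453), 11.197606086730957) 0.03372184968912029 571
frames ((655.0830078125, -119.44203186035156), (254.9384002685547, 223.6537628173828), 13.981795310974121)
```

View pics/crops.png

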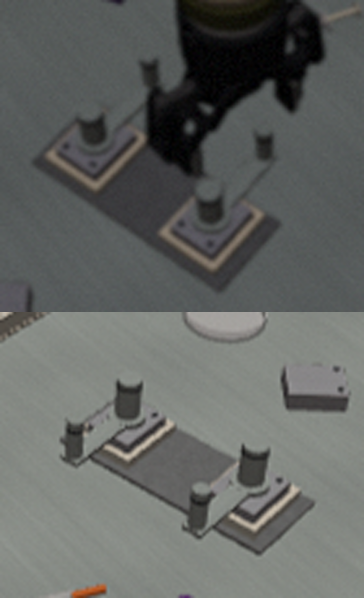

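The crop confirms two grey brackets standing in white nests. Two-view averages:

| Point | x | y |
|---|---|---|
| Left boss | 0.562 | -0.068 |
| Left post | 0.485 | -0.087 |
| Right boss | 0.592 | -0.204 |
| Right post | 0.515 | -0.220 |
| Tray centre | 0.541 | 0.207 |

The jig's yaw is about 12.4° and the tray's about 11.1°. I'll turn the jaws across the arm first.

Request:
play_rows(steps=[{"claw": 147, "dp": [0, 0, 0], "angular": [0, 0, -7.1]}, {"claw": 147, "dp": [0, 0, 0], "angular": [0, 0, -7.1]}, {"claw": 147, "dp": [0, 0, 0], "angular": [0, 0, -7.1]}, {"claw": 147, "dp": [0, 0, 0], "angular": [0, 0, -7.1]}, {"claw": 147, "dp": [0, 0, 0], "angular": [0, 0, -7.1]}, {"claw": 147, "dp": [0, 0, 0], "angular": [0, 0, -7.1]}, {"claw": 147, "dp": [0, 0, 0], "angular": [0, 0, -7.1]}, {"claw": 147, "dp": [0, 0, 0], "angular": [0, 0, -7.1]}], force=40)

```text
clock: 0.77
tcp_pos: [0.5747, 0.0, 0.2043]
orientation: [-0.001, 0.283, 0.959, -0.0]
wrist_force: [-0.4, 0.6, -1.0]
finger_gap: 0.0361
```

Request:
play_rows(steps=[{"claw": 147, "dp": [0, 0, 0.005], "angular": [0, 0, -7.1]}, {"claw": 147, "dp": [0, 0, 0.005], "angular": [0, 0, -7.1]}, {"claw": 147, "dp": [0, 0, 0.005], "angular": [0, 0, -7.1]}, {"claw": 147, "dp": [0, 0, 0.005], "angular": [0, 0, -7.1]}, {"claw": 147, "dp": [0, 0, 0.005], "angular": [0, 0, -7.1]}, {"claw": 147, "dp": [0, 0, 0.005], "angular": [0, 0, -7.1]}, {"claw": 147, "dp": [0, 0, 0], "angular": [0, 0, -3]}, {"claw": 147, "dp": [0, 0, 0], "angular": [0, 0, 0]}])

```text
clock: 1.43
tcp_pos: [0.5744, 0.0001, 0.1739]
orientation: [-0.001, -0.109, 0.994, 0.0]
wrist_force: [-0.2, 0.0, 0.3]
finger_gap: 0.0361
```

```bash
cat >> h.py <<'E'
def delta(p,yaw=None):
    "tool-frame shift to world point p"
    s=env.get_state(); q=s["orientation"]; M=R.from_quat([q[1],q[2],q[3],q[0]]).as_matrix()
    y=np.degrees(np.arctan2(M[1,1],M[0,1]))
    print("t",round(float(s["clock"]),2),"tcp",np.round(s["tcp_pos"],4),"jawyaw",y.round(2),"tilt",M[2].round(3),"F",np.round(s["wrist_force"],2),"gap",round(float(s["finger_gap"]),4),"j6",round(float(s["joint_pos"][5]),2))
    if p is not None: print("dp",(M.T@(np.array(p)-s["tcp_pos"])).round(4), "turn z",None if yaw is None else round(y-yaw,2))
E
python3 -c "
from h import *
delta([.485,-.087,.11],102.4)"
```

```text
t 1.43 tcp [5.744e-01 1.000e-04 1.739e-01] jawyaw 102.47 tilt [ 0.002  0.001 -1.   ] F [-0.16  0.04  0.31] gap 0.0361 j6 -0.36
dp [ 0.106  -0.0657  0.064 ] turn z 0.07
```

Request:
play_rows(steps=[{"claw": 147, "dp": [0.0151, -0.0094, 0.008], "angular": [0, 0, 0]}, {"claw": 147, "dp": [0.0151, -0.0094, 0.01], "angular": [0, 0, 0]}, {"claw": 147, "dp": [0.0151, -0.0094, 0.01], "angular": [0, 0, 0]}, {"claw": 147, "dp": [0.0151, -0.0094, 0.01], "angular": [0, 0, 0]}, {"claw": 147, "dp": [0.0151, -0.0094, 0.01], "angular": [0, 0, 0]}, {"claw": 147, "dp": [0.0151, -0.0094, 0.008], "angular": [0, 0, 0]}, {"claw": 147, "dp": [0.0154, -0.0093, 0.008], "angular": [0, 0, 0]}, {"claw": 147, "dp": [0, 0, 0], "angular": [0, 0, 0]}])

```text
clock: 2.1
tcp_pos: [0.4823, -0.0878, 0.1092]
orientation: [-0.002, -0.106, 0.994, 0.001]
wrist_force: [-0.1, 0.4, 0.3]
finger_gap: 0.0364
```

Run:
```python
from h import *
delta([.485,-.087,.056],102.4)
im,d,c,M=cam("wrist"); s,_,_,_=cam("side")
save("pics/w1.png",np.hstack([cv2.resize(im,(400,300)),cv2.resize(s[150:270,250:410],(400,300))]))
P=cloud(d,c,M)
m=((P[...,2]>0.066)&(P[...,2]<0.082)&(P[...,1]<0)).astype(np.uint8)
k,l,st,ce=cv2.connectedComponentsWithStats(m)
for i in range(1,k):
    if st[i,4]>60: q=P[l==i]; print(st[i,4],ce[i].round(),q.mean(0).round(4),q.min(0).round(3),q.max(0).round(3))
```

```text
t 2.1 tcp [ 0.4823 -0.0878  0.1092] jawyaw 102.16 tilt [ 0.004  0.002 -1.   ] F [-0.12  0.38  0.33] gap 0.0364 j6 -0.56
dp [-0.003   0.0001  0.0532] turn z -0.24
621 [ 82. 226.] [ 0.5133 -0.217   0.0735] [ 0.506 -0.227  0.066] [ 0.523 -0.21   0.077]
503 [280. 224.] [ 0.4834 -0.0852  0.0741] [ 0.476 -0.093  0.066] [ 0.493 -0.077  0.077]
884 [283. 324.] [ 0.56   -0.0666  0.0743] [ 0.55  -0.078  0.066] [ 0.575 -0.055  0.078]
358 [ 93. 318.] [ 0.5856 -0.2057  0.0735] [ 0.58  -0.214  0.066] [ 0.598 -0.196  0.077]
```

View pics/w1.png

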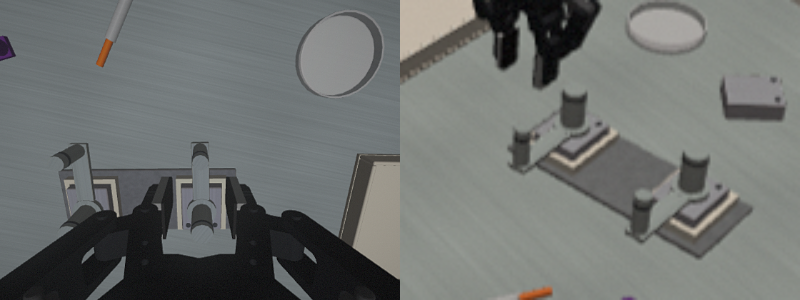

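The wrist view shows the left post at the image centre between the two open fingers, with the right bracket to its left. I'll lower over the post and push towards the tray in small steps.

Request:
play_rows(steps=[{"claw": 147, "dp": [-0.001, 0.001, 0.009], "angular": [0, 0, 0]}, {"claw": 147, "dp": [-0.001, 0.001, 0.009], "angular": [0, 0, 0]}, {"claw": 147, "dp": [0, 0, 0.009], "angular": [0, 0, 0]}, {"claw": 147, "dp": [0, 0, 0.009], "angular": [0, 0, 0]}, {"claw": 147, "dp": [0, 0, 0.009], "angular": [0, 0, 0]}, {"claw": 147, "dp": [0, 0, 0.008], "angular": [0, 0, 0]}, {"claw": 147, "dp": [0, 0.003, 0], "angular": [0, 0, 0]}, {"claw": 147, "dp": [0, 0.003, 0], "angular": [0, 0, 0]}])

```text
clock: 2.87
tcp_pos: [0.4852, -0.0783, 0.0571]
orientation: [-0.001, -0.108, 0.994, 0.0]
wrist_force: [-0.1, -0.2, 0.3]
finger_gap: 0.036
```

Request:
play_rows(steps=[{"claw": 147, "dp": [0, 0.001, 0], "angular": [0, 0, 0]}, {"claw": 147, "dp": [0, 0.001, 0], "angular": [0, 0, 0]}, {"claw": 147, "dp": [0, 0.001, 0], "angular": [0, 0, 0]}, {"claw": 147, "dp": [0, 0.001, 0], "angular": [0, 0, 0]}, {"claw": 147, "dp": [0, 0.001, 0], "angular": [0, 0, 0]}, {"claw": 147, "dp": [0, 0, 0], "angular": [0, 0, 0]}, {"claw": 147, "dp": [0, 0, 0], "angular": [0, 0, 0]}, {"claw": 147, "dp": [0, 0, 0], "angular": [0, 0, 0]}])

```text
clock: 3.53
tcp_pos: [0.4849, -0.0739, 0.0579]
orientation: [0.0, -0.108, 0.994, -0.0]
wrist_force: [0.3, -0.0, -0.1]
finger_gap: 0.0362
```

Request:
play_rows(steps=[{"claw": 147, "dp": [0, 0.001, 0], "angular": [0, 0, 0]}, {"claw": 147, "dp": [0, 0.001, 0], "angular": [0, 0, 0]}, {"claw": 147, "dp": [0, 0, 0], "angular": [0, 0, 0]}, {"claw": 147, "dp": [0, 0, 0], "angular": [0, 0, 0]}, {"claw": 147, "dp": [0, 0, 0], "angular": [0, 0, 0]}, {"claw": 147, "dp": [0, 0, 0], "angular": [0, 0, 0]}, {"claw": 147, "dp": [0, 0, 0], "angular": [0, 0, 0]}, {"claw": 147, "dp": [0, 0, 0], "angular": [0, 0, 0]}])

```text
clock: 4.2
tcp_pos: [0.4844, -0.0719, 0.0578]
orientation: [0.0, -0.108, 0.994, 0.0]
wrist_force: [0.4, 0.8, -0.1]
finger_gap: 0.0364
```

Request:
play_rows(steps=[{"claw": 147, "dp": [0, 0.001, 0], "angular": [0, 0, 0]}, {"claw": 147, "dp": [0, 0.001, 0], "angular": [0, 0, 0]}, {"claw": 147, "dp": [0, 0, 0], "angular": [0, 0, 0]}, {"claw": 147, "dp": [0, 0, 0], "angular": [0, 0, 0]}, {"claw": 147, "dp": [0, 0, 0], "angular": [0, 0, 0]}, {"claw": 147, "dp": [0, 0, 0], "angular": [0, 0, 0]}, {"claw": 147, "dp": [0, 0, 0], "angular": [0, 0, 0]}, {"claw": 147, "dp": [0, 0, 0], "angular": [0, 0, 0]}])

```text
clock: 4.87
tcp_pos: [0.4839, -0.0699, 0.0578]
orientation: [0.0, -0.108, 0.994, -0.0]
wrist_force: [-0.5, 0.7, -0.2]
finger_gap: 0.0358
```

```bash
cat > look.py <<'E'
from h import *
import sys
delta(None)
for n in sys.argv[1:]:
    im,d,c,M=cam(n); P=cloud(d,c,M)
    m=((P[...,2]>0.066)&(P[...,2]<0.082)&(P[...,1]<-0.04)&(P[...,0]>.45)&(P[...,0]<.65)&(P[...,1]>-.25)&(im.max(2)>60)).astype(np.uint8)
    k,l,st,ce=cv2.connectedComponentsWithStats(m)
    for i in range(1,k):
        if st[i,4]>25: q=P[l==i]; print(n,st[i,4],ce[i].round(),q.mean(0).round(4),q.min(0).round(3),q.max(0).round(3))
E
python3 look.py wrist side
```

```text
t 4.87 tcp [ 0.4839 -0.0699  0.0578] jawyaw 102.4 tilt [-0. -0. -1.] F [-0.5   0.75 -0.19] gap 0.0358 j6 -0.52
wrist 640 [250. 249.] [ 0.4832 -0.0839  0.0744] [ 0.477 -0.093  0.066] [ 0.493 -0.076  0.077]
wrist 505 [ 12. 372.] [ 0.5896 -0.2054  0.0756] [ 0.581 -0.213  0.074] [ 0.602 -0.195  0.077]
side 51 [320. 186.] [ 0.562  -0.0688  0.0753] [ 0.55  -0.08   0.069] [ 0.574 -0.057  0.078]
side 29 [299. 202.] [ 0.4834 -0.0896  0.0748] [ 0.476 -0.097  0.07 ] [ 0.492 -0.081  0.078]
side 63 [368. 211.] [ 0.592  -0.2055  0.0758] [ 0.58  -0.217  0.072] [ 0.603 -0.194  0.079]
side 35 [347. 228.] [ 0.5134 -0.2218  0.0756] [ 0.507 -0.228  0.071] [ 0.521 -0.213  0.079]
```

Run:
```python
from h import *
im,d,c,M=cam("wrist"); s,_,_,_=cam("side")
save("pics/w2.png",np.hstack([cv2.resize(im[150:400,130:430],(400,333)),cv2.resize(s[150:250,260:380],(400,333),interpolation=2)]))
```

```text
(no output)
```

View pics/w2.png

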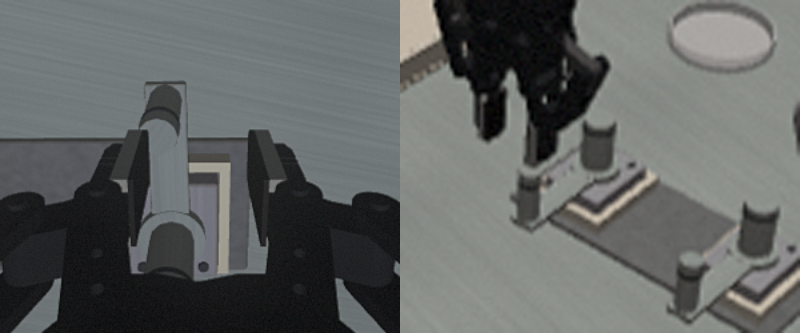

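Run:
```python
from h import *
delta(None)
im,d,c,M=cam("wrist"); P=cloud(d,c,M)
# crop scale .75: pads approx crop(125..145,130..245)->full
for name,(u,v) in dict(padLtop=(135,140),padLmid=(135,180),padLbot=(128,230),padR=(262,140),padRm=(262,180),post=(163,95),postb=(158,125),boss=(170,230)).items():
    U,V=int(130+u*.75),int(150+v*.75); print(name,(U,V),im[V,U],P[V,U].round(4))
im,d,c,M=cam("side"); P=cloud(d,c,M)
for name,(u,v) in dict(tip=(540,155),tip2=(540,130),otip=(485,130),post=(528,190),posttop=(528,172)).items():
    U,V=int(260+(u-400)*.3),int(150+v*.3); print(name,(U,V),im[V,U],P[V,U].round(4))
```

```text
t 5.07 tcp [ 0.4839 -0.0699  0.0578] jawyaw 102.4 tilt [-0. -0. -1.] F [-0.04 -0.35  0.36] gap 0.0361 j6 -0.52
padLtop (231, 255) [59 60 59] [ 0.4769 -0.0917  0.098 ]
padLmid (231, 285) [26 26 28] [ 0.4786 -0.0884  0.1192]
padLbot (226, 322) [26 29 29] [ 0.4912 -0.0873  0.1244]
padR (326, 255) [56 57 57] [ 0.4681 -0.0507  0.0976]
padRm (326, 285) [27 28 29] [ 0.471  -0.0531  0.1189]
post (252, 221) [64 65 64] [ 0.477  -0.0862  0.0497]
postb (248, 243) [113 121 124] [ 0.4798 -0.0857  0.0753]
boss (257, 322) [56 58 56] [ 0.5515 -0.0689  0.0404]
tip (302, 196) [ 6 13 12] [ 0.4835 -0.0992  0.0991]
tip2 (302, 189) [12 14 16] [ 0.4818 -0.0999  0.1203]
otip (285, 189) [18 13 18] [ 0.4693 -0.0535  0.0965]
post (298, 207) [50 52 48] [ 0.4793 -0.092   0.0638]
posttop (298, 201) [139 145 138] [ 0.4827 -0.0868  0.0766]
```

Run:
```python
from h import *
for n in("wrist","side","scene"):
    im,d,c,M=cam(n); P=cloud(d,c,M)
    q=np.linalg.inv(np.r_[np.c_[R.from_quat([-.108,.994,0,0]).as_matrix(),[[.4839],[-.0699],[.0578]]],[[0,0,0,1]]])
    T=P@q[:3,:3].T+q[:3,3]
    m=(d>0)&(im.max(2)<45)&(abs(T[...,0])<.016)&(abs(T[...,1])>.014)&(abs(T[...,1])<.04)&(T[...,2]<.02)&(T[...,2]>-.1)
    for sg in(-1,1):
        t=T[m&(T[...,1]*sg>0)]; print(n,sg,len(t),"z pct",np.percentile(t[:,2],[50,90,97,100]).round(4) if len(t) else "", t[t[:,2]>np.percentile(t[:,2],85)].mean(0).round(4) if len(t) else "")
```

```text
wrist -1 4629 z pct [-0.0785 -0.0483 -0.0371 -0.0062] [ 0.0051 -0.0211 -0.0433]
wrist 1 3720 z pct [-0.0755 -0.0456 -0.0361 -0.0272] [ 0.0043  0.0229 -0.0419]
side -1 183 z pct [-0.0789 -0.0456 -0.0216 -0.0071] [ 0.0064 -0.0275 -0.0366]
side 1 166 z pct [-0.0667 -0.04   -0.0347 -0.029 ] [ 0.0041  0.0183 -0.0376]
scene -1 132 z pct [-0.0615 -0.0371 -0.0101  0.0132] [-0.0023 -0.0171 -0.0259]
scene 1 144 z pct [-0.0805 -0.0469 -0.0394 -0.0297] [-0.0063  0.0261 -0.0436]
```

All three cameras put the fingertips about 30 mm behind the stated TCP, at z≈0.09. They are still above the post top, so nothing has been touched yet. I'll recentre and go lower.

Request:
play_rows(steps=[{"claw": 147, "dp": [0, -0.005, 0], "angular": [0, 0, 0]}, {"claw": 147, "dp": [0, -0.005, 0], "angular": [0, 0, 0]}, {"claw": 147, "dp": [0, -0.005, 0], "angular": [0, 0, 0]}, {"claw": 147, "dp": [0, 0, 0], "angular": [0, 0, 0]}, {"claw": 147, "dp": [0, 0, 0.006], "angular": [0, 0, 0]}, {"claw": 147, "dp": [0, 0, 0.008], "angular": [0, 0, 0]}, {"claw": 147, "dp": [0, 0, 0.008], "angular": [0, 0, 0]}, {"claw": 147, "dp": [0, 0, 0], "angular": [0, 0, 0]}])

```text
clock: 5.98
tcp_pos: [0.4855, -0.0839, 0.0336]
orientation: [-0.002, -0.108, 0.994, 0.001]
wrist_force: [0.2, 0.2, 0.3]
finger_gap: 0.0361
```

Request:
play_rows(steps=[{"claw": 147, "dp": [0, 0, 0.006], "angular": [0, 0, 0]}, {"claw": 147, "dp": [0, 0, 0.006], "angular": [0, 0, 0]}, {"claw": 147, "dp": [0, 0, 0.004], "angular": [0, 0, 0]}, {"claw": 147, "dp": [0, 0, 0], "angular": [0, 0, 0]}, {"claw": 147, "dp": [0, 0.002, 0], "angular": [0, 0, 0]}, {"claw": 147, "dp": [0, 0.002, 0], "angular": [0, 0, 0]}, {"claw": 147, "dp": [0, 0.002, 0], "angular": [0, 0, 0]}, {"claw": 147, "dp": [0, 0, 0], "angular": [0, 0, 0]}])

```text
clock: 6.65
tcp_pos: [0.4859, -0.0783, 0.0201]
orientation: [0.0, -0.108, 0.994, -0.0]
wrist_force: [0.1, 0.1, -0.6]
finger_gap: 0.036
```

```bash
python3 look.py wrist
python3 - <<'E'
from h import *
im,d,c,M=cam("wrist"); s,_,_,_=cam("side")
save("pics/w3.png",np.hstack([cv2.resize(im[150:400,130:430],(400,333)),cv2.resize(s[150:250,260:380],(400,333),interpolation=2)]))
E
```

```text
t 6.65 tcp [ 0.4859 -0.0783  0.0201] jawyaw 102.43 tilt [-0. -0. -1.] F [ 0.12  0.09 -0.59] gap 0.036 j6 -0.54
wrist 105 [266. 270.] [ 0.4778 -0.0841  0.07  ] [ 0.477 -0.089  0.067] [ 0.479 -0.079  0.074]
wrist 1013 [261. 292.] [ 0.4847 -0.0848  0.0754] [ 0.477 -0.093  0.067] [ 0.493 -0.077  0.077]
```

View pics/w3.png

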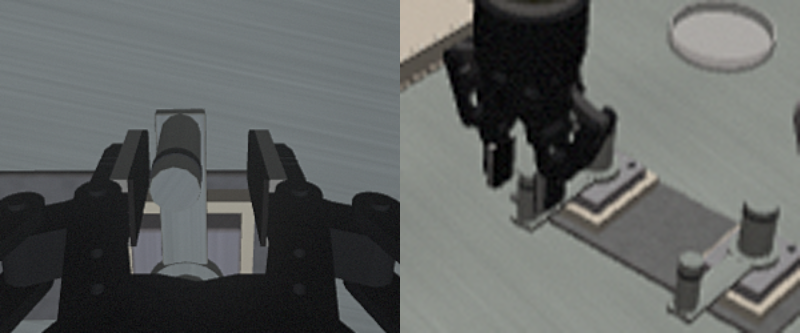

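The post (crop 180,150) now stands between the pads, in both views. I'll push towards the tray.

Request:
play_rows(steps=[{"claw": 147, "dp": [0, 0.001, 0], "angular": [0, 0, 0]}, {"claw": 147, "dp": [0, 0.001, 0], "angular": [0, 0, 0]}, {"claw": 147, "dp": [0, 0.001, 0], "angular": [0, 0, 0]}, {"claw": 147, "dp": [0, 0.001, 0], "angular": [0, 0, 0]}, {"claw": 147, "dp": [0, 0.001, 0], "angular": [0, 0, 0]}, {"claw": 147, "dp": [0, 0.001, 0], "angular": [0, 0, 0]}, {"claw": 147, "dp": [0, 0.001, 0], "angular": [0, 0, 0]}, {"claw": 147, "dp": [0, 0, 0], "angular": [0, 0, 0]}])

```text
clock: 7.47
tcp_pos: [0.4843, -0.0717, 0.0198]
orientation: [-0.0, -0.108, 0.994, 0.0]
wrist_force: [-0.1, -0.7, -0.2]
finger_gap: 0.0361
```

Request:
play_rows(steps=[{"claw": 147, "dp": [0, 0.001, 0], "angular": [0, 0, 0]}, {"claw": 147, "dp": [0, 0.001, 0], "angular": [0, 0, 0]}, {"claw": 147, "dp": [0, 0, 0], "angular": [0, 0, 0]}, {"claw": 147, "dp": [0, 0, 0], "angular": [0, 0, 0]}, {"claw": 147, "dp": [0, 0, 0], "angular": [0, 0, 0]}, {"claw": 147, "dp": [0, 0, 0], "angular": [0, 0, 0]}, {"claw": 147, "dp": [0, 0, 0], "angular": [0, 0, 0]}, {"claw": 147, "dp": [0, 0, 0], "angular": [0, 0, 0]}])

```text
clock: 8.13
tcp_pos: [0.4839, -0.0699, 0.0198]
orientation: [0.0, -0.108, 0.994, 0.0]
wrist_force: [-0.1, -0.3, 0.4]
finger_gap: 0.0362
```

```bash
python3 look.py wrist side
```

```text
t 8.13 tcp [ 0.4839 -0.0699  0.0198] jawyaw 102.4 tilt [-0.  0. -1.] F [-0.12 -0.29  0.37] gap 0.0362 j6 -0.52
wrist 43 [252. 270.] [ 0.4766 -0.0814  0.0706] [ 0.476 -0.083  0.067] [ 0.478 -0.079  0.075]
wrist 1077 [255. 291.] [ 0.4832 -0.0788  0.0751] [ 0.476 -0.087  0.066] [ 0.494 -0.071  0.077]
side 69 [368. 212.] [ 0.5922 -0.2064  0.0748] [ 0.581 -0.218  0.066] [ 0.604 -0.192  0.078]
side 37 [347. 228.] [ 0.5134 -0.2217  0.0752] [ 0.506 -0.229  0.07 ] [ 0.523 -0.213  0.078]
```

Request:
play_rows(steps=[{"claw": 147, "dp": [0, 0.001, 0], "angular": [0, 0, 0]}, {"claw": 147, "dp": [0, 0.001, 0], "angular": [0, 0, 0]}, {"claw": 147, "dp": [0, 0.001, 0], "angular": [0, 0, 0]}, {"claw": 147, "dp": [0, 0, 0], "angular": [0, 0, 0]}, {"claw": 147, "dp": [0, 0, 0], "angular": [0, 0, 0]}, {"claw": 147, "dp": [0, 0, 0], "angular": [0, 0, 0]}, {"claw": 147, "dp": [0, 0, 0], "angular": [0, 0, 0]}, {"claw": 147, "dp": [0, 0, 0], "angular": [0, 0, 0]}])

```text
clock: 8.9
tcp_pos: [0.4833, -0.0669, 0.0198]
orientation: [0.0, -0.108, 0.994, 0.0]
wrist_force: [-0.3, -0.6, 0.1]
finger_gap: 0.0365
```

```bash
python3 look.py wrist side
```

```text
t 8.9 tcp [ 0.4833 -0.0669  0.0198] jawyaw 102.4 tilt [-0.  0. -1.] F [-0.3  -0.61  0.07] gap 0.0365 j6 -0.52
wrist 1135 [254. 291.] [ 0.4824 -0.076   0.0749] [ 0.475 -0.084  0.066] [ 0.491 -0.068  0.077]
side 66 [368. 211.] [ 0.5924 -0.206   0.0751] [ 0.581 -0.218  0.066] [ 0.605 -0.194  0.079]
side 37 [347. 228.] [ 0.5132 -0.2219  0.0755] [ 0.506 -0.23   0.07 ] [ 0.521 -0.214  0.079]
```

9 mm of free travel so far, so this one looks loose. I'll continue to the stop.

Request:
play_rows(steps=[{"claw": 147, "dp": [0, 0.001, 0], "angular": [0, 0, 0]}, {"claw": 147, "dp": [0, 0.001, 0], "angular": [0, 0, 0]}, {"claw": 147, "dp": [0, 0.001, 0], "angular": [0, 0, 0]}, {"claw": 147, "dp": [0, 0.001, 0], "angular": [0, 0, 0]}, {"claw": 147, "dp": [0, 0.001, 0], "angular": [0, 0, 0]}, {"claw": 147, "dp": [0, 0.001, 0], "angular": [0, 0, 0]}, {"claw": 147, "dp": [0, 0, 0], "angular": [0, 0, 0]}, {"claw": 147, "dp": [0, 0, 0], "angular": [0, 0, 0]}])

```text
clock: 9.67
tcp_pos: [0.4828, -0.0642, 0.0207]
orientation: [0.0, -0.107, 0.994, -0.003]
wrist_force: [-1.3, -11.3, 3.5]
finger_gap: 0.0362
```

Request:
play_rows(steps=[{"claw": 147, "dp": [0, 0.001, 0], "angular": [0, 0, 0]}, {"claw": 147, "dp": [0, 0.001, 0], "angular": [0, 0, 0]}, {"claw": 147, "dp": [0, 0, 0], "angular": [0, 0, 0]}, {"claw": 147, "dp": [0, 0, 0], "angular": [0, 0, 0]}, {"claw": 147, "dp": [0, 0, 0], "angular": [0, 0, 0]}, {"claw": 147, "dp": [0, 0, 0], "angular": [0, 0, 0]}, {"claw": 147, "dp": [0, 0, 0], "angular": [0, 0, 0]}, {"claw": 147, "dp": [0, 0, 0], "angular": [0, 0, 0]}])

```text
clock: 10.33
tcp_pos: [0.4827, -0.0633, 0.0211]
orientation: [0.0, -0.107, 0.994, -0.004]
wrist_force: [-2.0, -13.8, 5.6]
finger_gap: 0.0361
```

```bash
python3 look.py wrist
```

```text
t 10.33 tcp [ 0.4827 -0.0633  0.0211] jawyaw 102.25 tilt [ 0.    -0.009 -1.   ] F [ -2.02 -13.75   5.57] gap 0.0361 j6 -0.5
wrist 121 [254. 271.] [ 0.4759 -0.0735  0.0709] [ 0.474 -0.08   0.067] [ 0.483 -0.067  0.075]
wrist 1012 [255. 292.] [ 0.4822 -0.0715  0.0765] [ 0.474 -0.079  0.068] [ 0.492 -0.064  0.079]
```

```bash
python3 look.py scene side
python3 - <<'E'
from h import *
im,d,c,M=cam("wrist"); s,_,_,_=cam("side"); t,_,_,_=cam("scene")
save("pics/w4.png",np.hstack([cv2.resize(im[150:400,160:360],(266,333)),cv2.resize(s[150:250,270:350],(266,333),interpolation=2),cv2.resize(t[190:290,190:270],(266,333),interpolation=2)]))
E
```

```text
t 10.38 tcp [ 0.4828 -0.0633  0.0211] jawyaw 102.25 tilt [ 0.    -0.009 -1.   ] F [ -3.15 -13.34   4.61] gap 0.0361 j6 -0.5
scene 27 [206. 191.] [ 0.5155 -0.2195  0.0774] [ 0.508 -0.228  0.073] [ 0.523 -0.214  0.082]
scene 72 [184. 212.] [ 0.594  -0.2036  0.0767] [ 0.582 -0.215  0.072] [ 0.606 -0.193  0.082]
scene 74 [231. 243.] [ 0.5624 -0.0632  0.0782] [ 0.551 -0.077  0.071] [ 0.575 -0.051  0.082]
side 39 [320. 186.] [ 0.5626 -0.0702  0.0745] [ 0.551 -0.079  0.066] [ 0.572 -0.058  0.08 ]
side 64 [368. 211.] [ 0.5923 -0.2058  0.0756] [ 0.582 -0.217  0.066] [ 0.605 -0.194  0.079]
side 37 [347. 228.] [ 0.5132 -0.2219  0.0755] [ 0.507 -0.231  0.068] [ 0.523 -0.214  0.08 ]
```

View pics/w4.png

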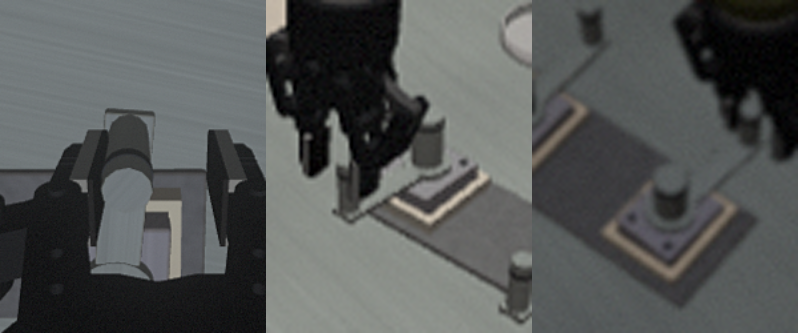

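The arm has met a firm stop, about 14 N, with the post about 13 mm from its start. Part of that travel is nest slack and a slight tip, so the total both-way travel will settle whether it is loose. I'll go back the other way.

Request:
play_rows(steps=[{"claw": 147, "dp": [0, -0.002, 0], "angular": [0, 0, 0]}, {"claw": 147, "dp": [0, -0.004, 0], "angular": [0, 0, 0]}, {"claw": 147, "dp": [0, -0.005, 0], "angular": [0, 0, 0]}, {"claw": 147, "dp": [0, -0.005, 0], "angular": [0, 0, 0]}, {"claw": 147, "dp": [0, -0.005, 0], "angular": [0, 0, 0]}, {"claw": 147, "dp": [0, -0.004, 0], "angular": [0, 0, 0]}, {"claw": 147, "dp": [0, 0, 0], "angular": [0, 0, 0]}, {"claw": 147, "dp": [0, 0, 0], "angular": [0, 0, 0]}])

```text
clock: 11.3
tcp_pos: [0.4869, -0.0837, 0.0196]
orientation: [-0.0, -0.108, 0.994, 0.0]
wrist_force: [-0.4, 0.1, -0.4]
finger_gap: 0.0361
```

```bash
python3 look.py wrist
```

```text
t 11.3 tcp [ 0.4869 -0.0837  0.0196] jawyaw 102.38 tilt [ 0.  0. -1.] F [-0.37  0.09 -0.4 ] gap 0.0361 j6 -0.55
wrist 116 [296. 271.] [ 0.4762 -0.0774  0.0702] [ 0.475 -0.083  0.066] [ 0.479 -0.072  0.074]
wrist 1005 [296. 293.] [ 0.483  -0.0762  0.0755] [ 0.475 -0.084  0.073] [ 0.491 -0.068  0.077]
```

Request:
play_rows(steps=[{"claw": 147, "dp": [0, -0.0015, 0], "angular": [0, 0, 0]}, {"claw": 147, "dp": [0, -0.0015, 0], "angular": [0, 0, 0]}, {"claw": 147, "dp": [0, -0.001, 0], "angular": [0, 0, 0]}, {"claw": 147, "dp": [0, -0.001, 0], "angular": [0, 0, 0]}, {"claw": 147, "dp": [0, -0.001, 0], "angular": [0, 0, 0]}, {"claw": 147, "dp": [0, -0.001, 0], "angular": [0, 0, 0]}, {"claw": 147, "dp": [0, 0, 0], "angular": [0, 0, 0]}, {"claw": 147, "dp": [0, 0, 0], "angular": [0, 0, 0]}])

```text
clock: 12.02
tcp_pos: [0.4885, -0.0905, 0.0198]
orientation: [0.0, -0.108, 0.994, -0.0]
wrist_force: [-0.2, -0.0, -0.7]
finger_gap: 0.0359
```

```bash
python3 look.py wrist
```

```text
t 12.02 tcp [ 0.4885 -0.0905  0.0198] jawyaw 102.39 tilt [-0. -0. -1.] F [-0.17 -0.01 -0.67] gap 0.0359 j6 -0.56
wrist 57 [295. 271.] [ 0.4781 -0.0848  0.0696] [ 0.476 -0.088  0.067] [ 0.484 -0.082  0.075]
wrist 1053 [303. 291.] [ 0.4833 -0.0801  0.0752] [ 0.476 -0.088  0.067] [ 0.492 -0.072  0.077]
```

Request:
play_rows(steps=[{"claw": 147, "dp": [0, -0.0015, 0], "angular": [0, 0, 0]}, {"claw": 147, "dp": [0, -0.0015, 0], "angular": [0, 0, 0]}, {"claw": 147, "dp": [0, -0.0015, 0], "angular": [0, 0, 0]}, {"claw": 147, "dp": [0, -0.0015, 0], "angular": [0, 0, 0]}, {"claw": 147, "dp": [0, -0.0015, 0], "angular": [0, 0, 0]}, {"claw": 147, "dp": [0, -0.0015, 0], "angular": [0, 0, 0]}, {"claw": 147, "dp": [0, 0, 0], "angular": [0, 0, 0]}, {"claw": 147, "dp": [0, 0, 0], "angular": [0, 0, 0]}])

```text
clock: 12.73
tcp_pos: [0.4905, -0.0994, 0.0198]
orientation: [0.0, -0.108, 0.994, -0.0]
wrist_force: [0.4, 0.1, -0.6]
finger_gap: 0.0359
```

```bash
python3 look.py wrist
```

```text
t 12.73 tcp [ 0.4905 -0.0994  0.0198] jawyaw 102.39 tilt [-0. -0. -1.] F [ 0.45  0.14 -0.61] gap 0.0359 j6 -0.58
wrist 73 [303. 270.] [ 0.4789 -0.0906  0.07  ] [ 0.478 -0.094  0.067] [ 0.481 -0.086  0.074]
wrist 1007 [303. 292.] [ 0.4858 -0.0891  0.0755] [ 0.478 -0.097  0.074] [ 0.494 -0.081  0.077]
```

Request:
play_rows(steps=[{"claw": 147, "dp": [0, -0.001, 0], "angular": [0, 0, 0]}, {"claw": 147, "dp": [0, -0.001, 0], "angular": [0, 0, 0]}, {"claw": 147, "dp": [0, -0.001, 0], "angular": [0, 0, 0]}, {"claw": 147, "dp": [0, -0.001, 0], "angular": [0, 0, 0]}, {"claw": 147, "dp": [0, 0, 0], "angular": [0, 0, 0]}, {"claw": 147, "dp": [0, 0, 0], "angular": [0, 0, 0]}, {"claw": 147, "dp": [0, 0, 0], "angular": [0, 0, 0]}, {"claw": 147, "dp": [0, 0, 0], "angular": [0, 0, 0]}])

```text
clock: 13.45
tcp_pos: [0.4907, -0.1022, 0.0197]
orientation: [-0.0, -0.108, 0.994, 0.001]
wrist_force: [-1.4, 5.3, 1.2]
finger_gap: 0.0365
```

```bash
python3 look.py wrist
```

```text
t 13.45 tcp [ 0.4907 -0.1022  0.0197] jawyaw 102.43 tilt [ 0.     0.002 -1.   ] F [-1.35  5.3   1.24] gap 0.0365 j6 -0.58
wrist 49 [297. 271.] [ 0.4799 -0.0956  0.0698] [ 0.479 -0.098  0.066] [ 0.482 -0.094  0.074]
wrist 59 [310. 271.] [ 0.479  -0.0903  0.0698] [ 0.478 -0.093  0.067] [ 0.48  -0.086  0.075]
wrist 1001 [304. 293.] [ 0.4862 -0.0917  0.0754] [ 0.479 -0.099  0.07 ] [ 0.494 -0.084  0.077]
```

Total free travel is about 15 mm, which fits ±5 mm of arm swing plus nest slack, and firm stops on both sides. A loose bracket would give about 38 mm, so the left bracket is sound. Next is the right one.

Request:
play_rows(steps=[{"claw": 147, "dp": [0, 0.005, 0], "angular": [0, 0, 0]}, {"claw": 147, "dp": [0, 0.005, 0], "angular": [0, 0, 0]}, {"claw": 147, "dp": [0, 0, -0.016], "angular": [0, 0, 0]}, {"claw": 147, "dp": [0, 0, -0.016], "angular": [0, 0, 0]}, {"claw": 147, "dp": [0, 0, -0.016], "angular": [0, 0, 0]}, {"claw": 147, "dp": [0, -0.03, 0], "angular": [0, 0, 0]}, {"claw": 147, "dp": [0, -0.033, 0], "angular": [0, 0, 0]}, {"claw": 147, "dp": [0, -0.033, 0], "angular": [0, 0, 0]}])

```text
clock: 14.17
tcp_pos: [0.5106, -0.1881, 0.0687]
orientation: [0.001, -0.109, 0.994, -0.001]
wrist_force: [0.0, 0.4, 0.1]
finger_gap: 0.036
```

Request:
play_rows(steps=[{"claw": 147, "dp": [0, -0.03, 0], "angular": [0, 0, 0]}, {"claw": 147, "dp": [0, -0.003, 0], "angular": [0, 0, 0]}, {"claw": 147, "dp": [0, 0, 0], "angular": [0, 0, 0]}, {"claw": 147, "dp": [0, 0, 0], "angular": [0, 0, 0]}, {"claw": 147, "dp": [0, 0, 0], "angular": [0, 0, 0]}, {"claw": 147, "dp": [0, 0, 0], "angular": [0, 0, 0]}, {"claw": 147, "dp": [0, 0, 0], "angular": [0, 0, 0]}, {"claw": 147, "dp": [0, 0, 0], "angular": [0, 0, 0]}])

```text
clock: 14.83
tcp_pos: [0.5168, -0.2184, 0.068]
orientation: [0.0, -0.109, 0.994, -0.0]
wrist_force: [-0.2, 0.3, 0.4]
finger_gap: 0.0366
```

```bash
python3 look.py wrist side; python3 -c "
from h import *
delta([.515,-.219,.02],102.4)"
```

```text
t 14.83 tcp [ 0.5168 -0.2184  0.068 ] jawyaw 102.47 tilt [-0. -0. -1.] F [-0.18  0.29  0.42] gap 0.0366 j6 -0.76
wrist 700 [276. 242.] [ 0.5138 -0.2192  0.0746] [ 0.507 -0.227  0.067] [ 0.523 -0.211  0.077]
wrist 596 [515. 244.] [ 0.4863 -0.0912  0.0753] [ 0.478 -0.099  0.066] [ 0.494 -0.083  0.077]
wrist 171 [511. 353.] [ 0.5543 -0.0627  0.075 ] [ 0.55  -0.071  0.068] [ 0.56  -0.055  0.077]
wrist 50 [280. 346.] [ 0.5822 -0.202   0.0721] [ 0.58  -0.208  0.07 ] [ 0.584 -0.196  0.074]
wrist 281 [275. 354.] [ 0.5862 -0.2039  0.0755] [ 0.581 -0.214  0.074] [ 0.591 -0.194  0.077]
side 52 [320. 186.] [ 0.5613 -0.0694  0.0756] [ 0.55  -0.082  0.069] [ 0.573 -0.057  0.08 ]
side 32 [301. 203.] [ 0.4847 -0.0952  0.0753] [ 0.478 -0.101  0.069] [ 0.493 -0.086  0.079]
side 38 [347. 229.] [ 0.5132 -0.2219  0.0752] [ 0.506 -0.229  0.067] [ 0.521 -0.214  0.078]
t 14.93 tcp [ 0.5169 -0.2188  0.068 ] jawyaw 102.45 tilt [-0. -0. -1.] F [-0.22  0.26  0.38] gap 0.0363 j6 -0.76
dp [0.0019 0.0002 0.048 ] turn z 0.05
```

Request:
play_rows(steps=[{"claw": 147, "dp": [0.002, 0, 0.01], "angular": [0, 0, 0]}, {"claw": 147, "dp": [0, 0, 0.01], "angular": [0, 0, 0]}, {"claw": 147, "dp": [0, 0, 0.01], "angular": [0, 0, 0]}, {"claw": 147, "dp": [0, 0, 0.01], "angular": [0, 0, 0]}, {"claw": 147, "dp": [0, 0, 0.008], "angular": [0, 0, 0]}, {"claw": 147, "dp": [0, 0, 0], "angular": [0, 0, 0]}, {"claw": 147, "dp": [0, 0.004, 0], "angular": [0, 0, 0]}, {"claw": 147, "dp": [0, 0.004, 0], "angular": [0, 0, 0]}])

```text
clock: 15.6
tcp_pos: [0.5132, -0.2119, 0.0198]
orientation: [0.0, -0.108, 0.994, 0.0]
wrist_force: [-0.6, 0.5, -0.2]
finger_gap: 0.036
```

Request:
play_rows(steps=[{"claw": 147, "dp": [0, 0.0015, 0], "angular": [0, 0, 0]}, {"claw": 147, "dp": [0, 0.0015, 0], "angular": [0, 0, 0]}, {"claw": 147, "dp": [0, 0.0015, 0], "angular": [0, 0, 0]}, {"claw": 147, "dp": [0, 0.0015, 0], "angular": [0, 0, 0]}, {"claw": 147, "dp": [0, 0.0015, 0], "angular": [0, 0, 0]}, {"claw": 147, "dp": [0, 0.0015, 0], "angular": [0, 0, 0]}, {"claw": 147, "dp": [0, 0, 0], "angular": [0, 0, 0]}, {"claw": 147, "dp": [0, 0, 0], "angular": [0, 0, 0]}])

```text
clock: 16.27
tcp_pos: [0.5112, -0.2031, 0.0198]
orientation: [0.0, -0.108, 0.994, -0.0]
wrist_force: [-0.1, 0.0, 0.2]
finger_gap: 0.0365
```

```bash
python3 look.py wrist
```

```text
t 16.27 tcp [ 0.5112 -0.2031  0.0198] jawyaw 102.41 tilt [-0. -0. -1.] F [-0.14  0.04  0.2 ] gap 0.0365 j6 -0.74
wrist 45 [252. 276.] [ 0.5068 -0.2143  0.0702] [ 0.506 -0.218  0.067] [ 0.509 -0.212  0.074]
wrist 1053 [255. 298.] [ 0.5133 -0.2112  0.0751] [ 0.506 -0.219  0.067] [ 0.525 -0.203  0.077]
wrist 531 [551. 299.] [ 0.4878 -0.094   0.0754] [ 0.48  -0.099  0.073] [ 0.495 -0.086  0.077]
```

Request:
play_rows(steps=[{"claw": 147, "dp": [0, 0.0015, 0], "angular": [0, 0, 0]}, {"claw": 147, "dp": [0, 0.0015, 0], "angular": [0, 0, 0]}, {"claw": 147, "dp": [0, 0.0015, 0], "angular": [0, 0, 0]}, {"claw": 147, "dp": [0, 0, 0], "angular": [0, 0, 0]}, {"claw": 147, "dp": [0, 0, 0], "angular": [0, 0, 0]}, {"claw": 147, "dp": [0, 0, 0], "angular": [0, 0, 0]}, {"claw": 147, "dp": [0, 0, 0], "angular": [0, 0, 0]}, {"claw": 147, "dp": [0, 0, 0], "angular": [0, 0, 0]}])

```text
clock: 16.98
tcp_pos: [0.5102, -0.1988, 0.0198]
orientation: [0.0, -0.108, 0.994, -0.0]
wrist_force: [0.4, 0.0, -0.7]
finger_gap: 0.0362
```

```bash
python3 look.py wrist
```

```text
t 16.98 tcp [ 0.5102 -0.1988  0.0198] jawyaw 102.4 tilt [-0. -0. -1.] F [ 0.37  0.05 -0.74] gap 0.0362 j6 -0.73
wrist 1115 [255. 298.] [ 0.5125 -0.2068  0.0749] [ 0.505 -0.215  0.067] [ 0.524 -0.198  0.077]
wrist 853 [545. 298.] [ 0.4868 -0.0921  0.0754] [ 0.479 -0.099  0.074] [ 0.494 -0.083  0.077]
```

Post moved 12 mm and still free, which is beyond the range of a sound bracket plus slack. I'll continue to its stop.

Request:
play_rows(steps=[{"claw": 147, "dp": [0, 0.0015, 0], "angular": [0, 0, 0]}, {"claw": 147, "dp": [0, 0.0015, 0], "angular": [0, 0, 0]}, {"claw": 147, "dp": [0, 0.0015, 0], "angular": [0, 0, 0]}, {"claw": 147, "dp": [0, 0.0015, 0], "angular": [0, 0, 0]}, {"claw": 147, "dp": [0, 0.001, 0], "angular": [0, 0, 0]}, {"claw": 147, "dp": [0, 0, 0], "angular": [0, 0, 0]}, {"claw": 147, "dp": [0, 0, 0], "angular": [0, 0, 0]}, {"claw": 147, "dp": [0, 0, 0], "angular": [0, 0, 0]}])

```text
clock: 17.7
tcp_pos: [0.5087, -0.1919, 0.0198]
orientation: [-0.0, -0.108, 0.994, 0.0]
wrist_force: [0.0, 0.4, -0.7]
finger_gap: 0.0359
```

Request:
play_rows(steps=[{"claw": 147, "dp": [0, 0.0015, 0], "angular": [0, 0, 0]}, {"claw": 147, "dp": [0, 0.001, 0], "angular": [0, 0, 0]}, {"claw": 147, "dp": [0, 0, 0], "angular": [0, 0, 0]}, {"claw": 147, "dp": [0, 0, 0], "angular": [0, 0, 0]}, {"claw": 147, "dp": [0, 0, 0], "angular": [0, 0, 0]}, {"claw": 147, "dp": [0, 0, 0], "angular": [0, 0, 0]}, {"claw": 147, "dp": [0, 0, 0], "angular": [0, 0, 0]}, {"claw": 147, "dp": [0, 0, 0], "angular": [0, 0, 0]}])

```text
clock: 18.37
tcp_pos: [0.5084, -0.1898, 0.0199]
orientation: [0.0, -0.108, 0.994, -0.0]
wrist_force: [0.4, -2.6, -0.2]
finger_gap: 0.0361
```

```bash
python3 look.py wrist
```

```text
t 18.37 tcp [ 0.5084 -0.1898  0.0199] jawyaw 102.39 tilt [-0. -0. -1.] F [ 0.39 -2.62 -0.21] gap 0.0361 j6 -0.72
wrist 1012 [525. 296.] [ 0.4862 -0.0912  0.0754] [ 0.478 -0.099  0.067] [ 0.494 -0.083  0.077]
wrist 108 [259. 282.] [ 0.5058 -0.1975  0.0707] [ 0.504 -0.203  0.067] [ 0.508 -0.192  0.075]
wrist 971 [254. 303.] [ 0.5129 -0.198   0.0755] [ 0.505 -0.206  0.071] [ 0.521 -0.19   0.077]
```

There is a firm stop after 21.5 mm of free travel, so the right bracket is the loose one. I'll swing it back to its other stop.

Request:
play_rows(steps=[{"claw": 147, "dp": [0, -0.004, 0], "angular": [0, 0, 0]}, {"claw": 147, "dp": [0, -0.006, 0], "angular": [0, 0, 0]}, {"claw": 147, "dp": [0, -0.006, 0], "angular": [0, 0, 0]}, {"claw": 147, "dp": [0, -0.003, 0], "angular": [0, 0, 0]}, {"claw": 147, "dp": [0, -0.0025, 0], "angular": [0, 0, 0]}, {"claw": 147, "dp": [0, -0.0025, 0], "angular": [0, 0, 0]}, {"claw": 147, "dp": [0, -0.0025, 0], "angular": [0, 0, 0]}, {"claw": 147, "dp": [0, -0.0025, 0], "angular": [0, 0, 0]}])

```text
clock: 19.08
tcp_pos: [0.5143, -0.2179, 0.0197]
orientation: [-0.0, -0.108, 0.994, 0.0]
wrist_force: [-1.4, -0.2, -0.5]
finger_gap: 0.0362
```

Request:
play_rows(steps=[{"claw": 147, "dp": [0, -0.0025, 0], "angular": [0, 0, 0]}, {"claw": 147, "dp": [0, -0.0025, 0], "angular": [0, 0, 0]}, {"claw": 147, "dp": [0, -0.0025, 0], "angular": [0, 0, 0]}, {"claw": 147, "dp": [0, -0.0025, 0], "angular": [0, 0, 0]}, {"claw": 147, "dp": [0, -0.0025, 0], "angular": [0, 0, 0]}, {"claw": 147, "dp": [0, -0.0025, 0], "angular": [0, 0, 0]}, {"claw": 147, "dp": [0, -0.0025, 0], "angular": [0, 0, 0]}, {"claw": 147, "dp": [0, -0.0025, 0], "angular": [0, 0, 0]}])

```text
clock: 19.75
tcp_pos: [0.5188, -0.2376, 0.0198]
orientation: [0.0, -0.108, 0.994, -0.0]
wrist_force: [-0.2, -0.2, -0.2]
finger_gap: 0.0361
```

```bash
python3 look.py wrist
```

```text
t 19.75 tcp [ 0.5188 -0.2376  0.0198] jawyaw 102.4 tilt [-0. -0. -1.] F [-0.2  -0.15 -0.23] gap 0.0361 j6 -0.79
wrist 155 [303. 277.] [ 0.51   -0.2279  0.0704] [ 0.508 -0.234  0.067] [ 0.514 -0.22   0.075]
wrist 985 [303. 298.] [ 0.5165 -0.2266  0.0755] [ 0.509 -0.234  0.069] [ 0.525 -0.217  0.077]
```

Request:
play_rows(steps=[{"claw": 147, "dp": [0, -0.0015, 0], "angular": [0, 0, 0]}, {"claw": 147, "dp": [0, -0.0015, 0], "angular": [0, 0, 0]}, {"claw": 147, "dp": [0, -0.0015, 0], "angular": [0, 0, 0]}, {"claw": 147, "dp": [0, -0.0015, 0], "angular": [0, 0, 0]}, {"claw": 147, "dp": [0, 0, 0], "angular": [0, 0, 0]}, {"claw": 147, "dp": [0, 0, 0], "angular": [0, 0, 0]}, {"claw": 147, "dp": [0, 0, 0], "angular": [0, 0, 0]}, {"claw": 147, "dp": [0, 0, 0], "angular": [0, 0, 0]}])

```text
clock: 20.47
tcp_pos: [0.52, -0.2432, 0.0198]
orientation: [0.0, -0.108, 0.994, -0.0]
wrist_force: [-1.0, -0.5, 0.5]
finger_gap: 0.0357
```

```bash
python3 look.py wrist
```

```text
t 20.47 tcp [ 0.52   -0.2432  0.0198] jawyaw 102.4 tilt [-0. -0. -1.] F [-1.01 -0.54  0.48] gap 0.0357 j6 -0.79
wrist 176 [302. 279.] [ 0.5122 -0.2335  0.0702] [ 0.51  -0.24   0.066] [ 0.516 -0.225  0.074]
wrist 987 [302. 300.] [ 0.5186 -0.2325  0.0755] [ 0.511 -0.24   0.073] [ 0.527 -0.225  0.077]
```

Request:
play_rows(steps=[{"claw": 147, "dp": [0, -0.0015, 0], "angular": [0, 0, 0]}, {"claw": 147, "dp": [0, -0.0015, 0], "angular": [0, 0, 0]}, {"claw": 147, "dp": [0, -0.0015, 0], "angular": [0, 0, 0]}, {"claw": 147, "dp": [0, -0.0015, 0], "angular": [0, 0, 0]}, {"claw": 147, "dp": [0, 0, 0], "angular": [0, 0, 0]}, {"claw": 147, "dp": [0, 0, 0], "angular": [0, 0, 0]}, {"claw": 147, "dp": [0, 0, 0], "angular": [0, 0, 0]}, {"claw": 147, "dp": [0, 0, 0], "angular": [0, 0, 0]}])

```text
clock: 21.18
tcp_pos: [0.5212, -0.2491, 0.0198]
orientation: [0.0, -0.108, 0.994, -0.0]
wrist_force: [-0.7, -0.3, 0.4]
finger_gap: 0.036
```

Request:
play_rows(steps=[{"claw": 147, "dp": [0, -0.0015, 0], "angular": [0, 0, 0]}, {"claw": 147, "dp": [0, -0.001, 0], "angular": [0, 0, 0]}, {"claw": 147, "dp": [0, 0, 0], "angular": [0, 0, 0]}, {"claw": 147, "dp": [0, 0, 0], "angular": [0, 0, 0]}, {"claw": 147, "dp": [0, 0, 0], "angular": [0, 0, 0]}, {"claw": 147, "dp": [0, 0, 0], "angular": [0, 0, 0]}, {"claw": 147, "dp": [0, 0, 0], "angular": [0, 0, 0]}, {"claw": 147, "dp": [0, 0, 0], "angular": [0, 0, 0]}])

```text
clock: 21.85
tcp_pos: [0.5218, -0.2514, 0.0198]
orientation: [0.0, -0.108, 0.994, 0.0]
wrist_force: [0.0, 1.2, -0.1]
finger_gap: 0.0363
```

```bash
python3 look.py wrist
```

```text
t 21.85 tcp [ 0.5218 -0.2514  0.0198] jawyaw 102.4 tilt [-0.  0. -1.] F [ 0.01  1.22 -0.12] gap 0.0363 j6 -0.8
wrist 1142 [303. 299.] [ 0.5207 -0.2402  0.0746] [ 0.513 -0.248  0.067] [ 0.529 -0.231  0.077]
```

Request:
play_rows(steps=[{"claw": 147, "dp": [0, -0.0015, 0], "angular": [0, 0, 0]}, {"claw": 147, "dp": [0, -0.001, 0], "angular": [0, 0, 0]}, {"claw": 147, "dp": [0, 0, 0], "angular": [0, 0, 0]}, {"claw": 147, "dp": [0, 0, 0], "angular": [0, 0, 0]}, {"claw": 147, "dp": [0, 0, 0], "angular": [0, 0, 0]}, {"claw": 147, "dp": [0, 0, 0], "angular": [0, 0, 0]}, {"claw": 147, "dp": [0, 0, 0], "angular": [0, 0, 0]}, {"claw": 147, "dp": [0, 0, 0], "angular": [0, 0, 0]}])

```text
clock: 22.57
tcp_pos: [0.5222, -0.2534, 0.0196]
orientation: [-0.0, -0.108, 0.994, 0.0]
wrist_force: [1.1, 4.3, -0.6]
finger_gap: 0.0362
```

Firm at the other stop: about 42 mm in total, against about 15 mm for the left one. The right bracket is loose. I'll move over its boss.

Request:
play_rows(steps=[{"claw": 147, "dp": [0, 0.006, 0], "angular": [0, 0, 0]}, {"claw": 147, "dp": [0, 0.006, 0], "angular": [0, 0, 0]}, {"claw": 147, "dp": [0, 0, -0.018], "angular": [0, 0, 0]}, {"claw": 147, "dp": [0, 0, -0.018], "angular": [0, 0, 0]}, {"claw": 147, "dp": [0, 0, -0.018], "angular": [0, 0, 0]}, {"claw": 110, "dp": [-0.02, 0.007, 0], "angular": [0, 0, 0]}, {"claw": 110, "dp": [-0.03, 0.007, 0], "angular": [0, 0, 0]}, {"claw": 110, "dp": [-0.0288, 0.0073, 0], "angular": [0, 0, 0]}])

```text
clock: 23.23
tcp_pos: [0.5932, -0.2053, 0.0752]
orientation: [0.001, -0.107, 0.994, -0.001]
wrist_force: [0.4, -0.8, 0.4]
finger_gap: 0.0487
```

Request:
play_rows(steps=[{"claw": 110, "dp": [0, 0, 0], "angular": [0, 0, 0]}, {"claw": 110, "dp": [0, 0, 0], "angular": [0, 0, 0]}, {"claw": 110, "dp": [0, 0, 0], "angular": [0, 0, 0]}, {"claw": 110, "dp": [0, 0, 0], "angular": [0, 0, 0]}, {"claw": 110, "dp": [0, 0, 0], "angular": [0, 0, 0]}, {"claw": 110, "dp": [0, 0, 0], "angular": [0, 0, 0]}, {"claw": 110, "dp": [0, 0, 0], "angular": [0, 0, 0]}, {"claw": 110, "dp": [0, 0, 0], "angular": [0, 0, 0]}])

```text
clock: 23.9
tcp_pos: [0.5918, -0.2049, 0.074]
orientation: [0.0, -0.108, 0.994, -0.0]
wrist_force: [-1.1, 0.5, 0.3]
finger_gap: 0.0484
```

```bash
python3 look.py wrist
python3 - <<'E'
from h import *
delta([.592,-.204,.016],102.4)
im,d,c,M=cam("wrist"); s,_,_,_=cam("side")
save("pics/w5.png",np.hstack([cv2.resize(im,(400,300)),cv2.resize(s[150:270,250:410],(400,300),interpolation=2)]))
E
```

```text
t 23.9 tcp [ 0.5918 -0.2049  0.074 ] jawyaw 102.36 tilt [-0. -0. -1.] F [-1.08  0.48  0.31] gap 0.0484 j6 -0.68
wrist 795 [544.  98.] [ 0.4866 -0.0913  0.0754] [ 0.479 -0.1    0.072] [ 0.494 -0.083  0.077]
wrist 819 [237. 105.] [ 0.5226 -0.2403  0.0752] [ 0.514 -0.249  0.066] [ 0.531 -0.232  0.077]
wrist 1239 [525. 245.] [ 0.5623 -0.0666  0.0754] [ 0.55  -0.079  0.068] [ 0.575 -0.055  0.077]
wrist 1329 [280. 244.] [ 0.592  -0.203   0.0751] [ 0.581 -0.215  0.067] [ 0.604 -0.19   0.077]
t 23.95 tcp [ 0.592  -0.2048  0.0739] jawyaw 102.37 tilt [-0. -0. -1.] F [0.1  0.35 0.55] gap 0.0487 j6 -0.68
dp [-0.0002  0.0008  0.0579] turn z -0.03
```

View pics/w5.png

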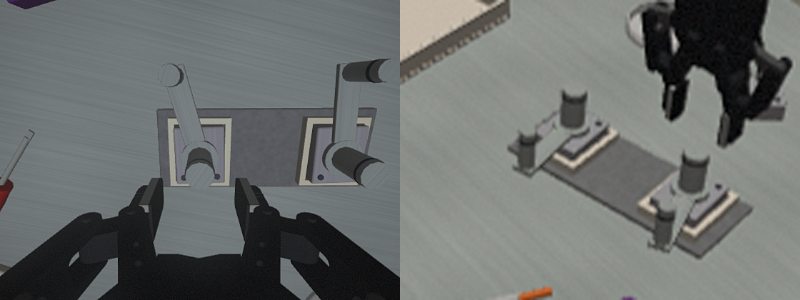

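The wrist view shows the loose right bracket with its arm swung far over, its boss (200,150) centred between the pads, and the sound one at (350,155). I'll descend and grip.

Request:
play_rows(steps=[{"claw": 110, "dp": [0, 0.001, 0.012], "angular": [0, 0, 0]}, {"claw": 110, "dp": [0, 0, 0.012], "angular": [0, 0, 0]}, {"claw": 110, "dp": [0, 0, 0.012], "angular": [0, 0, 0]}, {"claw": 110, "dp": [0, 0, 0.012], "angular": [0, 0, 0]}, {"claw": 110, "dp": [0, 0, 0.009], "angular": [0, 0, 0]}, {"claw": 110, "dp": [0, 0, 0], "angular": [0, 0, 0]}, {"claw": 255, "dp": [0, 0, 0], "angular": [0, 0, 0]}, {"claw": 255, "dp": [0, 0, 0], "angular": [0, 0, 0]}], force=50)

```text
clock: 24.72
tcp_pos: [0.5924, -0.2037, 0.0174]
orientation: [0.0, -0.108, 0.994, -0.0]
wrist_force: [-0.3, -0.5, 1.6]
finger_gap: 0.025
```

Request:
play_rows(steps=[{"claw": 255, "dp": [0, 0, 0], "angular": [0, 0, 0]}, {"claw": 255, "dp": [0, 0, 0], "angular": [0, 0, 0]}, {"claw": 255, "dp": [0, 0, 0], "angular": [0, 0, 0]}, {"claw": 255, "dp": [0, 0, 0], "angular": [0, 0, 0]}, {"claw": 255, "dp": [0, 0, 0], "angular": [0, 0, 0]}, {"claw": 255, "dp": [0, 0, 0], "angular": [0, 0, 0]}, {"claw": 255, "dp": [0, 0, -0.003], "angular": [0, 0, 0]}, {"claw": 255, "dp": [0, 0, -0.003], "angular": [0, 0, 0]}], force=50)

```text
clock: 25.38
tcp_pos: [0.5919, -0.2037, 0.0222]
orientation: [-0.0, -0.108, 0.994, -0.0]
wrist_force: [2.3, -1.8, -5.3]
finger_gap: 0.0228
```

```bash
python3 look.py side
```

```text
t 25.38 tcp [ 0.5919 -0.2037  0.0222] jawyaw 102.38 tilt [ 0. -0. -1.] F [ 2.3  -1.79 -5.29] gap 0.0228 j6 -0.68
side 51 [320. 186.] [ 0.5618 -0.0693  0.0756] [ 0.549 -0.082  0.071] [ 0.576 -0.059  0.08 ]
side 32 [301. 203.] [ 0.4845 -0.0948  0.0752] [ 0.479 -0.102  0.07 ] [ 0.493 -0.086  0.08 ]
side 40 [367. 209.] [ 0.5892 -0.2024  0.0803] [ 0.581 -0.214  0.077] [ 0.6   -0.193  0.082]
side 38 [356. 232.] [ 0.5199 -0.2435  0.0787] [ 0.513 -0.249  0.071] [ 0.53  -0.236  0.082]
```

Request:
play_rows(steps=[{"claw": 255, "dp": [0, 0, -0.008], "angular": [0, 0, 0]}, {"claw": 255, "dp": [0, 0, -0.014], "angular": [0, 0, 0]}, {"claw": 255, "dp": [0, 0, -0.016], "angular": [0, 0, 0]}, {"claw": 255, "dp": [0, 0, -0.016], "angular": [0, 0, 0]}, {"claw": 255, "dp": [0, 0, -0.016], "angular": [0, 0, 0]}, {"claw": 255, "dp": [0, 0, -0.014], "angular": [0, 0, 0]}, {"claw": 255, "dp": [0, 0, -0.01], "angular": [0, 0, 0]}, {"claw": 255, "dp": [0, 0, -0.006], "angular": [0, 0, 0]}])

```text
clock: 26.1
tcp_pos: [0.5918, -0.2032, 0.1243]
orientation: [0.0, -0.108, 0.994, 0.0]
wrist_force: [-0.2, -0.1, -2.8]
finger_gap: 0.0226
```

Run:
```python
from h import *
delta([.570,.2125,.12],102)
im,d,c,M=cam("wrist"); s,_,_,_=cam("side")
save("pics/w6.png",np.hstack([cv2.resize(im,(400,300)),cv2.resize(s[120:270,240:440],(400,300),interpolation=2)]))
```

```text
t 26.1 tcp [ 0.5918 -0.2032  0.1243] jawyaw 102.42 tilt [-0.  0. -1.] F [-0.25 -0.13 -2.79] gap 0.0226 j6 -0.68
dp [-0.0681  0.4107  0.0044] turn z 0.42
```

View pics/w6.png

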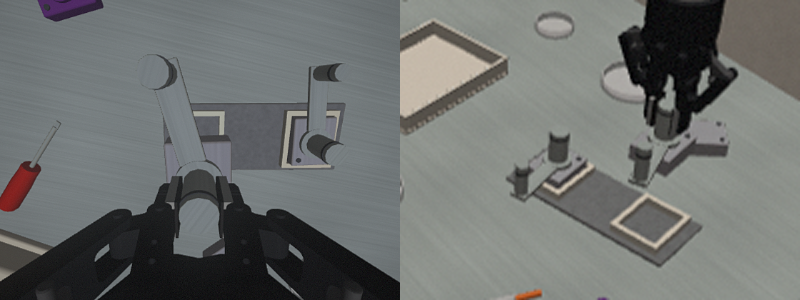

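The loose bracket is held level and clear of its nest, and the sound one is still in its nest. I'll carry it over to the tray.

Request:
play_rows(steps=[{"claw": 255, "dp": [-0.002, 0.01, 0], "angular": [0, 0, 0]}, {"claw": 255, "dp": [-0.004, 0.02, 0], "angular": [0, 0, 0]}, {"claw": 255, "dp": [-0.005, 0.03, 0], "angular": [0, 0, 0]}, {"claw": 255, "dp": [-0.005, 0.03, 0], "angular": [0, 0, 0]}, {"claw": 255, "dp": [-0.005, 0.03, 0], "angular": [0, 0, 0]}, {"claw": 255, "dp": [-0.005, 0.03, 0], "angular": [0, 0, 0]}, {"claw": 255, "dp": [-0.005, 0.03, 0], "angular": [0, 0, 0]}, {"claw": 255, "dp": [-0.005, 0.03, 0], "angular": [0, 0, 0]}])

```text
clock: 26.87
tcp_pos: [0.5804, 0.0116, 0.1215]
orientation: [-0.001, -0.108, 0.994, 0.0]
wrist_force: [0.5, -0.0, -3.5]
finger_gap: 0.0226
```

Request:
play_rows(steps=[{"claw": 255, "dp": [-0.005, 0.03, 0], "angular": [0, 0, 0]}, {"claw": 255, "dp": [-0.005, 0.03, 0], "angular": [0, 0, 0]}, {"claw": 255, "dp": [-0.005, 0.03, 0], "angular": [0, 0, 0]}, {"claw": 255, "dp": [-0.005, 0.03, 0], "angular": [0, 0, 0]}, {"claw": 255, "dp": [-0.005, 0.03, 0], "angular": [0, 0, 0]}, {"claw": 255, "dp": [-0.004, 0.03, 0], "angular": [0, 0, 0]}, {"claw": 255, "dp": [-0.002, 0.015, 0], "angular": [0, 0, 0]}, {"claw": 255, "dp": [-0.001, 0.006, 0], "angular": [0, 0, 0]}])

```text
clock: 27.53
tcp_pos: [0.568, 0.2157, 0.1214]
orientation: [-0.001, -0.11, 0.994, 0.0]
wrist_force: [0.6, 0.4, -2.6]
finger_gap: 0.0226
```

Request:
play_rows(steps=[{"claw": 255, "dp": [0, 0, 0.012], "angular": [0, 0, 0]}, {"claw": 255, "dp": [0, 0, 0.012], "angular": [0, 0, 0]}, {"claw": 255, "dp": [0, 0, 0.012], "angular": [0, 0, 0]}, {"claw": 255, "dp": [0, 0, 0.01], "angular": [0, 0, 0]}, {"claw": 255, "dp": [0, 0, 0.008], "angular": [0, 0, 0]}, {"claw": 255, "dp": [0, 0, 0], "angular": [0, 0, 0]}, {"claw": 255, "dp": [0, 0, 0], "angular": [0, 0, 0]}, {"claw": 255, "dp": [0, 0, 0], "angular": [0, 0, 0]}])

```text
clock: 28.2
tcp_pos: [0.5705, 0.2124, 0.0693]
orientation: [0.0, -0.108, 0.994, 0.0]
wrist_force: [0.2, 0.6, -2.7]
finger_gap: 0.0225
```

Run:
```python
from h import *
delta([.570,.2125,.018],102)
im,d,c,M=cam("wrist"); s,_,_,_=cam("scene")
save("pics/w7.png",np.hstack([cv2.resize(im,(400,300)),cv2.resize(s[240:405,220:440],(400,300),interpolation=2)]))
```

```text
t 28.2 tcp [0.5705 0.2124 0.0693] jawyaw 102.38 tilt [-0.001 -0.    -1.   ] F [ 0.21  0.59 -2.75] gap 0.0225 j6 0.01
dp [0.0005 0.0002 0.0513] turn z 0.38
```

View pics/w7.png

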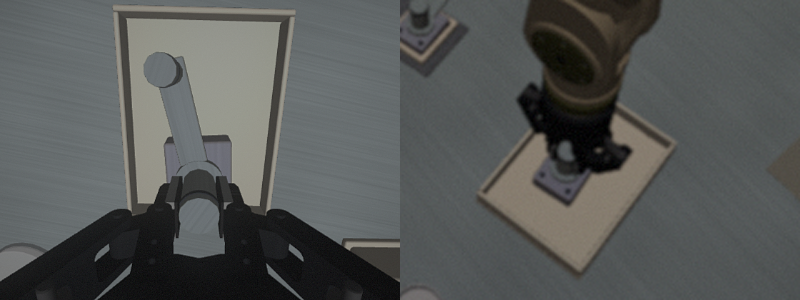

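The bracket hangs well inside the tray walls. I'll lower it until it touches.

Request:
play_rows(steps=[{"claw": 255, "dp": [0, 0, 0.01], "angular": [0, 0, 0]}, {"claw": 255, "dp": [0, 0, 0.012], "angular": [0, 0, 0]}, {"claw": 255, "dp": [0, 0, 0.012], "angular": [0, 0, 0]}, {"claw": 255, "dp": [0, 0, 0.008], "angular": [0, 0, 0]}, {"claw": 255, "dp": [0, 0, 0.004], "angular": [0, 0, 0]}, {"claw": 255, "dp": [0, 0, 0.002], "angular": [0, 0, 0]}, {"claw": 255, "dp": [0, 0, 0], "angular": [0, 0, 0]}, {"claw": 255, "dp": [0, 0, 0], "angular": [0, 0, 0]}])

```text
clock: 28.97
tcp_pos: [0.5705, 0.2126, 0.0212]
orientation: [0.0, -0.108, 0.994, 0.0]
wrist_force: [0.2, 0.1, -3.2]
finger_gap: 0.0225
```

Request:
play_rows(steps=[{"claw": 255, "dp": [0, 0, 0.001], "angular": [0, 0, 0]}, {"claw": 255, "dp": [0, 0, 0.001], "angular": [0, 0, 0]}, {"claw": 255, "dp": [0, 0, 0.001], "angular": [0, 0, 0]}, {"claw": 255, "dp": [0, 0, 0.001], "angular": [0, 0, 0]}, {"claw": 255, "dp": [0, 0, 0], "angular": [0, 0, 0]}, {"claw": 255, "dp": [0, 0, 0], "angular": [0, 0, 0]}, {"claw": 255, "dp": [0, 0, 0], "angular": [0, 0, 0]}, {"claw": 255, "dp": [0, 0, 0], "angular": [0, 0, 0]}])

```text
clock: 29.63
tcp_pos: [0.5702, 0.2125, 0.0169]
orientation: [0.0, -0.108, 0.994, 0.0]
wrist_force: [0.0, -0.0, -2.3]
finger_gap: 0.0228
```

Request:
play_rows(steps=[{"claw": 255, "dp": [0, 0, 0.001], "angular": [0, 0, 0]}, {"claw": 255, "dp": [0, 0, 0], "angular": [0, 0, 0]}, {"claw": 255, "dp": [0, 0, 0], "angular": [0, 0, 0]}, {"claw": 255, "dp": [0, 0, 0], "angular": [0, 0, 0]}, {"claw": 255, "dp": [0, 0, 0], "angular": [0, 0, 0]}, {"claw": 255, "dp": [0, 0, 0], "angular": [0, 0, 0]}, {"claw": 255, "dp": [0, 0, 0], "angular": [0, 0, 0]}, {"claw": 255, "dp": [0, 0, 0], "angular": [0, 0, 0]}])

```text
clock: 30.3
tcp_pos: [0.5704, 0.2125, 0.0166]
orientation: [0.0, -0.108, 0.994, 0.0]
wrist_force: [-2.7, -1.9, 5.6]
finger_gap: 0.0231
```

Touchdown: the load has reversed to +5.6 N. I'll open gently, then rise and check.

Request:
play_rows(steps=[{"claw": 160, "dp": [0, 0, 0], "angular": [0, 0, 0]}, {"claw": 120, "dp": [0, 0, 0], "angular": [0, 0, 0]}, {"claw": 120, "dp": [0, 0, 0], "angular": [0, 0, 0]}, {"claw": 120, "dp": [0, 0, 0], "angular": [0, 0, 0]}, {"claw": 120, "dp": [0, 0, 0], "angular": [0, 0, 0]}, {"claw": 120, "dp": [0, 0, -0.005], "angular": [0, 0, 0]}, {"claw": 120, "dp": [0, 0, -0.01], "angular": [0, 0, 0]}, {"claw": 120, "dp": [0, 0, -0.015], "angular": [0, 0, 0]}])

```text
clock: 30.97
tcp_pos: [0.5691, 0.2122, 0.0455]
orientation: [-0.001, -0.108, 0.994, -0.0]
wrist_force: [0.0, 0.3, -0.3]
finger_gap: 0.0451
```

Request:
play_rows(steps=[{"claw": 120, "dp": [0, 0, -0.02], "angular": [0, 0, 0]}, {"claw": 120, "dp": [0, 0, -0.03], "angular": [0, 0, 0]}, {"claw": 120, "dp": [0, 0, -0.03], "angular": [0, 0, 0]}, {"claw": 120, "dp": [0, 0, -0.03], "angular": [0, 0, 0]}, {"claw": 120, "dp": [0, 0, -0.03], "angular": [0, 0, 0]}, {"claw": 120, "dp": [0, 0, -0.02], "angular": [0, 0, 0]}, {"claw": 120, "dp": [0, 0, 0], "angular": [0, 0, 0]}, {"claw": 120, "dp": [0, 0, 0], "angular": [0, 0, 0]}])

```text
clock: 31.63
tcp_pos: [0.5712, 0.2128, 0.2084]
orientation: [0.002, -0.108, 0.994, 0.0]
wrist_force: [1.0, -0.7, -0.9]
finger_gap: 0.0452
```

```bash
python3 look.py side
python3 - <<'E'
from h import *
im,d,c,M=cam("wrist"); P=cloud(d,c,M); s,sd,sc,sM=cam("side"); Q=cloud(sd,sc,sM)
for n,P_ in(("wrist",P),("side",Q)):
    m=((P_[...,2]>.066)&(P_[...,2]<.09)&(P_[...,1]>.1)&(P_[...,1]<.3)&(P_[...,0]>.4)&(P_[...,0]<.65)).astype(np.uint8)
    k,l,st,ce=cv2.connectedComponentsWithStats(m)
    for i in range(1,k):
        if st[i,4]>20: q=P_[l==i]; print(n,st[i,4],q.mean(0).round(4),q.min(0).round(3),q.max(0).round(3))
save("pics/w8.png",np.hstack([cv2.resize(im,(400,300)),cv2.resize(s[110:270,190:403],(400,300),interpolation=2)]))
E
```

```text
t 31.63 tcp [0.5712 0.2128 0.2084] jawyaw 102.4 tilt [-0.005  0.    -1.   ] F [ 0.98 -0.7  -0.86] gap 0.0452 j6 0.01
side 50 [320. 186.] [ 0.562  -0.0691  0.0756] [ 0.552 -0.08   0.068] [ 0.573 -0.057  0.079]
side 28 [301. 203.] [ 0.4847 -0.0947  0.0759] [ 0.477 -0.102  0.071] [ 0.492 -0.086  0.079]
wrist 265 [0.499  0.1797 0.0739] [0.491 0.172 0.066] [0.507 0.188 0.076]
wrist 503 [0.5698 0.2135 0.0739] [0.559 0.201 0.067] [0.582 0.226 0.077]
side 50 [0.5681 0.2074 0.0728] [0.557 0.196 0.066] [0.583 0.223 0.077]
side 31 [0.4975 0.1746 0.0721] [0.49  0.168 0.066] [0.507 0.184 0.077]
```

View pics/w8.png

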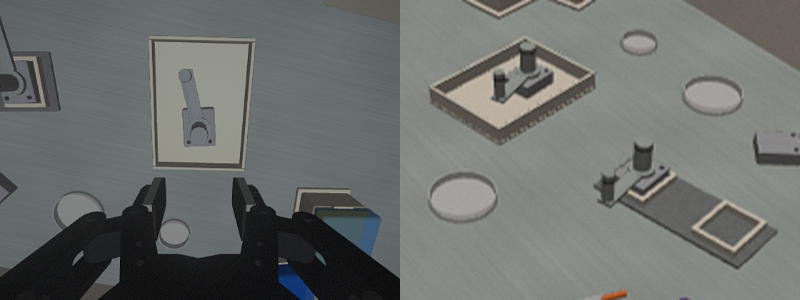

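The loose bracket lies flat inside the tray, with boss and post tops both at about 0.075 m. The sound one stands in the left nest, and the gripper is clear of everything.

```bash
python3 -c "
from workcell import env
print(env.hand_in())"
```

```text
the job is handed in; nothing more can be done
None
```

I rocked both brackets in the required order, found the loose one in the right nest and set it down in the reject tray. The job was handed in after about 32 s on the robot's clock; no verdict is reported.

- **Left bracket (sound):** it met firm stops both ways with only about 15 mm of total travel at the post, including the nest's slack. On the push towards the tray the force reached about 14 N and the bracket tipped slightly, then settled back.
- **Right bracket (loose):** it met firm stops both ways with about 42 mm of total travel. I lifted it by the boss, lowered it until the load reversed, and only then let go.
- **Last checks:** in the tray, boss and post tops are level at z ≈ 0.074 m, and the boss stands at about (0.569, 0.211), some 30 mm to +x of the tray's centre. The sound bracket is still upright in the left nest, and the gripper is clear of everything at z ≈ 0.21 m.
- **One disagreement:** all three cameras showed the fingertips about 30 mm behind the stated TCP, not 8 mm ahead of it. My first push passed above the post and touched nothing, so I worked to the camera-measured finger height afterwards.

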